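# Ready the lid marker and hold up the full tub

### The job

Get ready to mark the lid of the full tub: slide the lid marker's carriage by its black grip until the small ringed spot on it lies right under the tip of the fixed pin. Then heft the three identical closed tubs one at a time, going from the left-hand place to the middle to the right-hand one (left as seen from the robot): lift each straight up a few centimetres, and put it back upright on its own place before going on to the next. Finish while holding the heaviest tub upright and still in the gripper, with its underside at least 15 cm above the counter, the other two standing on their own places, the carriage still lined up, nothing tipped over and none of the other things on the counter disturbed.

Things in the scene. Friction and masses are not known exactly. Their poses are not given: they have to be found in the camera images.
- marker: grey base plate of the lid marker, 120 x 360 x 12 mm, fixed to the counter; two rails run along its y axis. Origin: on the counter, on the centre line between the rails (the plate reaches from -170 to +190 mm along its y). x across the rails, away from the robot; z up.
- mark (a point): the spot on the carriage that must come under the pin: a black-ringed white spot, 18 mm across, in the middle of a 72 mm circle, on the top face of the carriage, 30 mm above the counter. It always moves on the rails' centre line. The carriage is an aluminium plate 90 mm wide, from 40 mm to the -y side of the spot to 140 mm to its +y side.
- carriage_grip (a point): centre of the top face of the carriage's grip, 86 mm above the counter: an upright black block, 22 x 22 mm, standing 56 mm tall on the carriage, 120 mm from the mark towards the marker's +y. The carriage slides only along the marker's y axis, over 160 mm in all; it takes about 2 N to start, has no spring and stays where it is left.
- pin_tip (a point): lower tip of the fixed steel pin, 135 mm above the counter, straight above the rails' centre line, pointing down. Where it stands along the rails varies; the mark always starts 25 to 100 mm to its +y side.
- head: fixed white column that carries the pin, 220 mm tall, standing behind the base plate (95 mm from the centre line towards the marker's x, and 60 mm to the -y side of the pin), with an arm 24 mm wide reaching slantwise to the pin over the rails at 170 to 204 mm height (black button above, to 223 mm). Origin: under the column, on the counter. Do not hit it.
- stand: flat grey board, 130 x 370 x 12 mm, fixed to the counter, with three circles of 76 mm in a row along its y axis, 115 mm apart. Origin: centre of its underside, x away from the robot, z up.
- place_left (a point): centre of the left-hand circle (stand's +y), on the board's top, 12 mm above the counter; a tub stands within 6 mm of it at the start.
- place_middle (a point): centre of the middle circle, likewise.
- place_right (a point): centre of the right-hand circle (stand's -y), likewise.
- tub_a: one of three identical closed white tubs with a grey disc in the lid: round, upright, 85 mm tall; body 58 mm across up to 66 mm, screw lid 60 mm across above that. Origin: centre of the underside, z up. One tub is full and weighs 320 to 400 g, the two others are part used and weigh 100 to 185 g each; which is which changes every time and cannot be seen, only felt.
- tub_b: one of three identical closed white tubs with a grey disc in the lid: round, upright, 85 mm tall; body 58 mm across up to 66 mm, screw lid 60 mm across above that. Origin: centre of the underside, z up. One tub is full and weighs 320 to 400 g, the two others are part used and weigh 100 to 185 g each; which is which changes every time and cannot be seen, only felt.
- tub_c: one of three identical closed white tubs with a grey disc in the lid: round, upright, 85 mm tall; body 58 mm across up to 66 mm, screw lid 60 mm across above that. Origin: centre of the underside, z up. One tub is full and weighs 320 to 400 g, the two others are part used and weigh 100 to 185 g each; which is which changes every time and cannot be seen, only felt.
- carton: white medicine carton lying flat, 50 x 100 x 28 mm, in front of the stand. Origin: centre of the underside. A bystander: leave it where it is.
- label_roll: roll of paper labels lying flat, 68 mm across, 30 mm high, in front of the stand. Origin: centre of the underside. A bystander: leave it where it is.
- dropper: small amber bottle, 34 mm across, 75 mm tall, behind the stand. Origin: centre of the underside. A bystander: leave it where it is.
- stapler: black stapler, 34 x 130 x 44 mm, in front of the marker. Origin: centre of the underside. A bystander: leave it where it is.
- spatula: spatula, 160 mm long, lying in front of the marker. Origin: its underside. A bystander: leave it where it is.
- carton_tall: white carton standing up, 35 x 60 x 90 mm, behind the marker. Origin: centre of the underside. A bystander: leave it where it is.

How it is judged (in metres and radians):
On the way, in this order (a step that is already met when the one before it is completed fails the run):
1. the ringed spot rests under the pin tip (within 6 mm, seen from above) (horizontal distance between mark and pin_tip below 0.006 m), for 0.4 s.
2. the tub of the left place is lifted off it, straight up by 2 cm or more, alone (((horizontal distance between tub_a and place_left below 0.05 m and height (world z) of tub_a above 0.03 m and contact force between tub_a and the fingers above 0.5 N and height (world z) of each of tub_b, tub_c below 0.02 m) or (horizontal distance between tub_b and place_left below 0.05 m and height (world z) of tub_b above 0.03 m and contact force between tub_b and the fingers above 0.5 N and height (world z) of each of tub_a, tub_c below 0.02 m) or (horizontal distance between tub_c and place_left below 0.05 m and height (world z) of tub_c above 0.03 m and contact force between tub_c and the fingers above 0.5 N and height (world z) of each of tub_a, tub_b below 0.02 m))), for 0.25 s.
3. the tub of the middle place is lifted off it, straight up by 2 cm or more, alone (((horizontal distance between tub_a and place_middle below 0.05 m and height (world z) of tub_a above 0.03 m and contact force between tub_a and the fingers above 0.5 N and height (world z) of each of tub_b, tub_c below 0.02 m) or (horizontal distance between tub_b and place_middle below 0.05 m and height (world z) of tub_b above 0.03 m and contact force between tub_b and the fingers above 0.5 N and height (world z) of each of tub_a, tub_c below 0.02 m) or (horizontal distance between tub_c and place_middle below 0.05 m and height (world z) of tub_c above 0.03 m and contact force between tub_c and the fingers above 0.5 N and height (world z) of each of tub_a, tub_b below 0.02 m))), for 0.25 s.
4. the tub of the right place is lifted off it, straight up by 2 cm or more, alone (((horizontal distance between tub_a and place_right below 0.05 m and height (world z) of tub_a above 0.03 m and contact force between tub_a and the fingers above 0.5 N and height (world z) of each of tub_b, tub_c below 0.02 m) or (horizontal distance between tub_b and place_right below 0.05 m and height (world z) of tub_b above 0.03 m and contact force between tub_b and the fingers above 0.5 N and height (world z) of each of tub_a, tub_c below 0.02 m) or (horizontal distance between tub_c and place_right below 0.05 m and height (world z) of tub_c above 0.03 m and contact force between tub_c and the fingers above 0.5 N and height (world z) of each of tub_a, tub_b below 0.02 m))), for 0.25 s.
At the end, for the whole second after the job is handed in: The heaviest tub is in the fingers, upright (20 degrees), still, underside 145 mm or more above the counter, carried by nothing else; the two light tubs (under 2.5 N on the stand) stand released within 25 mm of their starts; the spot is within 6 mm of the pin tip, seen from above (horizontal distance between mark and pin_tip below 0.006 m and ((height (world z) of tub_a above 0.145 m and angle between tub_a's own z axis and vertical below 0.35 rad and linear speed of tub_a below 0.04 m/s and contact force between tub_a and the fingers above 1 N and contact force between tub_a and head below 0.2 N and contact force between tub_a and marker below 0.2 N and contact force between tub_a and stand below 0.2 N and contact force between tub_a and tub_b below 0.2 N and contact force between tub_a and tub_c below 0.2 N and distance of each of tub_b, tub_c from where it was at the start of the episode below 0.025 m and angle between each of tub_b, tub_c's own z axis and vertical below 0.1 rad and linear speed of each of tub_b, tub_c below 0.02 m/s and contact force between tub_b and stand between 0.5 and 2.5 N and contact force between each of tub_b, tub_c and the fingers below 0.2 N and contact force between tub_c and stand between 0.5 and 2.5 N) or (height (world z) of tub_b above 0.145 m and angle between tub_b's own z axis and vertical below 0.35 rad and linear speed of tub_b below 0.04 m/s and contact force between tub_b and the fingers above 1 N and contact force between tub_b and head below 0.2 N and contact force between tub_b and marker below 0.2 N and contact force between tub_b and stand below 0.2 N and contact force between tub_b and tub_a below 0.2 N and contact force between tub_b and tub_c below 0.2 N and distance of each of tub_a, tub_c from where it was at the start of the episode below 0.025 m and angle between each of tub_a, tub_c's own z axis and vertical below 0.1 rad and linear speed of each of tub_a, tub_c below 0.02 m/s and contact force between tub_a and stand between 0.5 and 2.5 N and contact force between each of tub_a, tub_c and the fingers below 0.2 N and contact force between tub_c and stand between 0.5 and 2.5 N) or (height (world z) of tub_c above 0.145 m and angle between tub_c's own z axis and vertical below 0.35 rad and linear speed of tub_c below 0.04 m/s and contact force between tub_c and the fingers above 1 N and contact force between tub_c and head below 0.2 N and contact force between tub_c and marker below 0.2 N and contact force between tub_c and stand below 0.2 N and contact force between tub_c and tub_a below 0.2 N and contact force between tub_c and tub_b below 0.2 N and distance of each of tub_a, tub_b from where it was at the start of the episode below 0.025 m and angle between each of tub_a, tub_b's own z axis and vertical below 0.1 rad and linear speed of each of tub_a, tub_b below 0.02 m/s and contact force between tub_a and stand between 0.5 and 2.5 N and contact force between each of tub_a, tub_b and the fingers below 0.2 N and contact force between tub_b and stand between 0.5 and 2.5 N))); the arm keeps its last pose, push and grip.
It fails at once if a tub tipped over (angle between any of tub_a, tub_b, tub_c's own z axis and vertical above 0.7 rad).
It fails at once if a bystander moved by more than 3 cm (distance of any of carton, label_roll, dropper, stapler, spatula, carton_tall from where it was at the start of the episode above 0.03 m).
It fails at once if the marker's head hit hard (over 20 N) (contact force between head and the arm above 20 N).
It also fails if it takes over 72 s, if anything falls off the work surface, if the arm or the gripper's body presses on something with over 40 N, if the wrist force passes 120 N, or if a joint passes its speed limit or range.

### The arm

A 6-joint arm with a two-finger parallel gripper is mounted at the origin on the work surface. World frame = base frame: x ahead of the robot, y to its left, z up, the work surface at z = 0. Lengths are in mm, angles in degrees, forces in N, time in s.
With the tool pointing down it reaches from about 300 to 850 mm from the base axis. Payload 4.2 kg.
Tool frame: the origin (TCP) lies at the centre of the arm's flange, where the gripper is bolted on; the fingertips stand 191 mm ahead of it and the grasp point (between the pads) lies 172 mm ahead of it; y points along the fingers, x is the direction in which the jaws open and shut, and the axes are right-handed (so a half turn about y gives the same grasp; the last joint's range is limited). The gripper opens to 91 mm and grips with 3 to 60 N. Pads are 32 mm wide; open, the fingers measure 118 mm over their backs; the gripper's body (76 mm by 178 mm) begins 60 mm behind the grasp point.
Start: joints at [62.223, 18.312, 89.639, -0, 72.044, -1.146], TCP at [257.737, 513.999, 404.776] pointing down, gripper open.
Joint ranges: [-177.97, 177.97], [-48.28, 115.42], [12.27, 149.76], [-77.06, 257.06], [2.81, 150.46], [-146.56, 146.56]. Speed limits (degrees/s): [147.25, 147.25, 180, 180, 180, 180].

### API

Orientations are given as [roll, pitch, yaw] about the fixed x, y, z axes, in that order (R = Rz(yaw) Ry(pitch) Rx(roll)).
In Python, from workcell import env gives the robot as it stands.
- The arm moves only by the tool carry_out, never from a script. Its argument "increments" is a list of rows, each a list of 3 entries, a list of its own where there are three numbers: the turn, a rotation vector about the tool's x, y, z in rad, then the shift along the tool's x, y, z in mm, then the closure, from 0 (fully open) to 1 (shut). In form: [[[wx, wy, wz], [dx, dy, dz], claw], ...]. A call has 1 to 10 rows; each row is the pose to reach, as a shift and turn from the pose commanded when the call began, along the tool's axes at that moment; what a row does not reach only later rows make up. A row lasts 1/12 s, in which the tool goes at most 41.7 mm and 7.16 degrees, less where a joint would pass 70% of its speed; a pose out of reach is approached as far as the arm can. A call with a gripper value outside its range is refused whole. The fingers move at their own pace and stop on an object; "force" is the grip in N (left out, the last holds). Time passes only in rows, so rows that repeat a pose let the fingers close. It gives the time, the measured TCP pose, the force and the opening at its end, in the units of the state.
- env.state(): the state, without advancing time (a new reading comes with each control period).
- env.grab_frame(name): name is "side" or "top"; returns a dict with "frame" (480x640x3 uint8, blue, green, red), "z_map" (480x640 float32, mm along the optical axis (not along the pixel's ray), 0 where there is no reading), "camera_matrix" (3x3 intrinsics, pixels), "rvec" (rotation vector, rad) and "tvec" (3), from world to camera coordinates, as OpenCV has them. Camera axes: x right, y down, z forward; pixel columns grow to the right and rows downward; lengths in mm; the calibration is good to about 2 mm. A picture is of the moment at which its call begins.
- env.job_done(): hands the job in, once; it reports no verdict.
The state is a dict: "time_s": time; "qpos": joint angles; "qvel": joint speeds; "effort": joint torques, N m; "ee_pos": TCP position; "ee_rot": TCP orientation; "force": force on the tool from outside, world axes, zero at the start; "torque": the same for the moment, N m; "gripper_width": finger opening in mm.
Only numpy, scipy, OpenCV 4.12 (cv2) and the standard library are available. Lean on these libraries where they do the work, as an engineer would, in place of code of your own. Each camera call takes 0.05 s, during which the arm holds its last target. There are 200 camera calls.

## Working session

There is one attempt and no reset: what is moved stays moved. The work goes in short steps, Python scripts to look and compute and a tool call to move; the robot and the scene stay as the last step left them, time stands still between calls to the robot, and variables do not carry over. Pictures are saved under pics/ and viewed, about 8 in all and at most 12, crops included, and the job is handed in when it is done.

Besides the shell and the picture viewer there is one more tool, called after ">>>" as name([rows], argument=value, ...), one row to a line, values as JSON. carry_out: Moves the arm, as the interface text tells. Its arguments: {"type":"object","properties":{"increments":{"type":"array","items":{"type":"array"}},"force":{"type":"number"}},"required":["increments"]}

```bash
mkdir -p pics; cat > h.py <<'E'
import numpy as np, cv2
from workcell import env
def grab(n,fn=None):
    f=env.grab_frame(n)
    if fn: cv2.imwrite('pics/'+fn,f['frame'])
    np.savez('/tmp/%s.npz'%n,**{k:np.array(v) for k,v in f.items()})
    return f
def load(n): return dict(np.load('/tmp/%s.npz'%n))
def cam(f):
    R=cv2.Rodrigues(np.array(f['rvec'],float))[0]; t=np.array(f['tvec'],float).reshape(3); return R,t,np.array(f['camera_matrix'])
def ray(f,u,v):
    R,t,K=cam(f); d=R.T@np.linalg.inv(K)@[u,v,1]; return -R.T@t,d
def atz(f,u,v,z):
    c,d=ray(f,u,v); return c+d*(z-c[2])/d[2]
def bydepth(f,u,v):
    c,d=ray(f,u,v); return c+d*float(f['z_map'][int(v),int(u)])
def proj(f,p): 
    R,t,K=cam(f); q=K@(R@np.array(p)+t); return q[:2]/q[2]
def tri(f1,p1,f2,p2):
    c1,d1=ray(f1,*p1); c2,d2=ray(f2,*p2)
    s=np.linalg.lstsq(np.c_[d1,-d2],c2-c1,rcond=None)[0]
    a=c1+d1*s[0]; b=c2+d2*s[1]; return (a+b)/2,np.linalg.norm(a-b)
E
python3 - <<'E'
from h import *
for n in('side','top'):
    f=grab(n,n+'1.png'); print(n,ray(f,320,240))
print(env.state())
E
```

```text
side (array([ 201.28381536, -864.56901339,  990.76501183]), array([ 0.26668882,  0.6831493 , -0.67993815]))
top (array([ 344.64205003,   37.18933491, 1321.22916923]), array([ 0.1586014 ,  0.01483482, -0.98736331]))
{'time_s': 0.1, 'qpos': array([ 6.22234008e+01,  1.83469956e+01,  8.96995290e+01, -8.06925488e-04,
        7.20441389e+01, -1.14328220e+00]), 'qvel': array([-0.04796896,  0.02719893, -0.1332142 ,  0.02966578, -0.02164339,
       -0.00779193]), 'effort': array([ 1.49667481e-03, -4.13331950e+01, -2.32510614e+01,  7.28316559e-02,
        4.21105733e-02, -6.62483103e-05]), 'ee_pos': array([257.66624174, 513.86430246, 404.01320274]), 'ee_rot': array([-89.99895809,   0.09066079,  63.36693315]), 'force': array([-0.08266863,  0.42198079,  0.08604755]), 'torque': array([ 0.02083075, -0.01474986,  0.04444649]), 'gripper_width': 91.12992270584012}
```

View pics/top1.png

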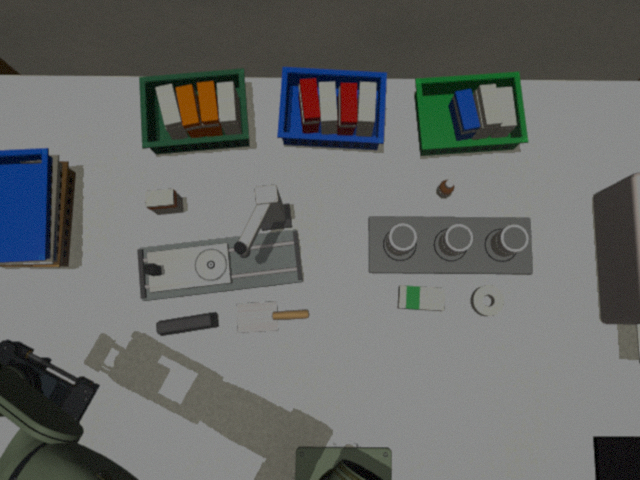

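View pics/side1.png

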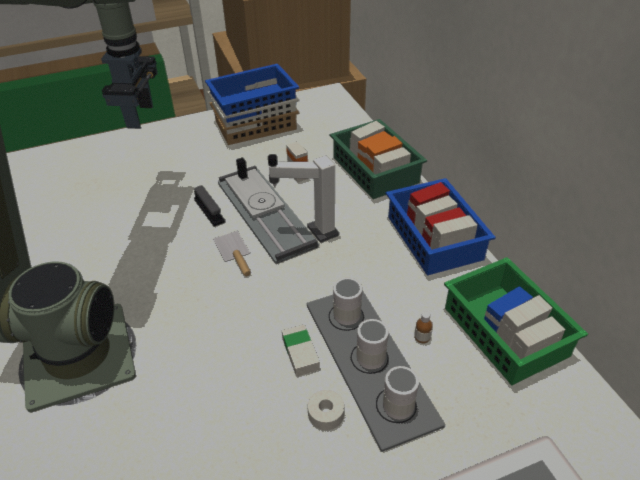

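```bash
python3 - <<'E'
from h import *
t=load('top');s=load('side')
a=cv2.resize(t['frame'][180:310,130:330],None,fx=4,fy=4,interpolation=cv2.INTER_CUBIC)[:300*2]
b=cv2.resize(s['frame'][145:265,210:350],None,fx=5,fy=5,interpolation=cv2.INTER_CUBIC)
cv2.imwrite('pics/ca.png',a);cv2.imwrite('pics/cb.png',b)
print(t['z_map'][258:278:3,142:164:2]); 
for p in [(211,264),(152,268),(162,270),(403,231),(459,237),(516,237),(350,340)]: print(p,bydepth(t,*p))
for p in [(262,200),(241,160),(347,287),(372,330),(401,377)]: print(p,bydepth(s,*p))
E
```

```text
[[1311.1578 1308.4873 1309.2655 1298.8916 1297.3239 1301.763  1300.7523
  1298.106  1293.5339 1299.1874 1299.4814]
 [1306.6953 1313.5537 1313.5333 1297.8572 1298.2217 1295.3381 1296.5695
  1301.5857 1300.3307 1297.8251 1298.4463]
 [1304.97   1306.8191 1240.9601 1242.2421    0.     1237.5956 1241.5012
  1263.1736 1294.3735 1292.0284 1299.0902]
 [1300.6671 1241.9426 1240.3798 1236.9247 1233.8726 1237.2214 1241.827
  1257.2095 1271.1053 1284.1132 1296.6099]
 [1303.7355 1308.9265 1236.8822 1237.1569 1237.6921 1240.884  1238.667
  1257.1602 1269.4894 1280.775  1298.8606]
 [1300.808  1314.5287 1244.0006 1238.9138 1241.6046 1247.9114 1244.5322
  1254.6294 1267.2125 1279.7609 1296.5466]
 [1299.2393 1308.623  1308.7905 1294.5795 1296.0238 1291.6953 1296.5428
  1288.5548 1290.4498 1295.873  1296.6687]]
(211, 264) [495.90427857 298.23923536  27.78922404]
(152, 268) [479.29624472 411.10230029  86.10098858]
(162, 270) [481.48525277 406.50856446  27.16007861]
(403, 231) [ 561.69372536 -120.0010789   101.32147182]
(459, 237) [ 550.78667945 -239.36316763   96.77886288]
(516, 237) [ 552.10344219 -360.61693314   96.3105953 ]
(350, 340) [332.12011742 -12.49442979   0.33548799]
(262, 200) [496.1665543  296.24734508  32.82300614]
(241, 160) [480.4625619 414.6549516  85.4258861]
(347, 287) [ 549.18624815 -119.9685766    98.40482289]
(372, 330) [ 549.37502695 -236.96405646   95.01663879]
(401, 377) [ 548.43737906 -355.44259689  101.6820538 ]
```

View pics/ca.png

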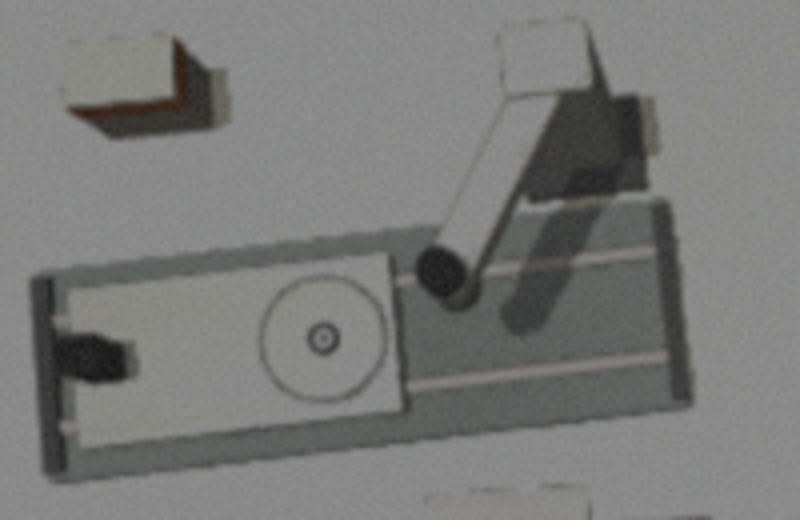

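View pics/cb.png

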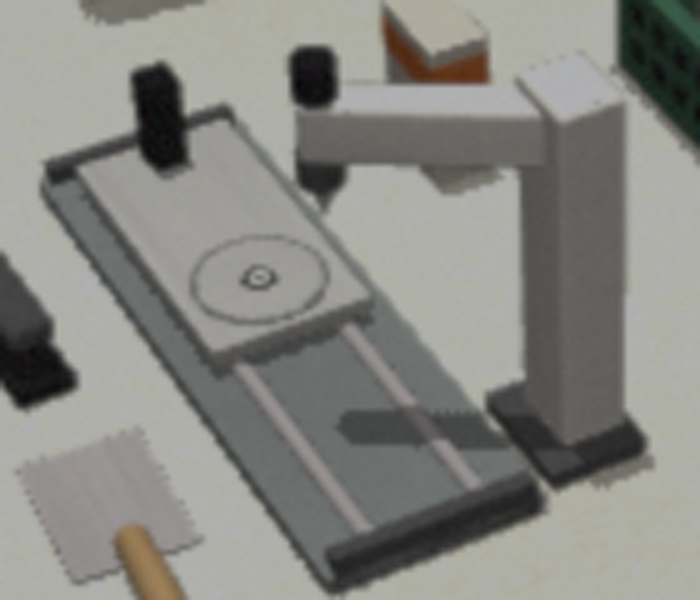

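```bash
python3 - <<'E'
from h import *
np.set_printoptions(precision=1,suppress=True)
t=load('top');s=load('side')
A=lambda u,v:(130+(u+.5)/4-.5,180+(v+.5)/4-.5)
B=lambda u,v:(210+(u+.5)/5-.5,145+(v+.5)/5-.5)
m,e=tri(t,A(323,339),s,B(259,278)); print('mark',m,e,atz(t,*A(323,339),30),atz(s,*B(259,278),30))
p=atz(s,*B(323,211),135); print('pin side z135',p,'button top',atz(t,*A(441,269),223),'button side',atz(s,*B(313,56),223),'cone in top',atz(t,*A(461,297),145))
# rails at z ~16 top
r1=[atz(t,*A(*q),18) for q in((405,386),(665,355))];r2=[atz(t,*A(*q),18) for q in((400,280),(650,251))]
for r in (r1,r2): d=r[0]-r[1]; print('rail',r[0],r[1],np.degrees(np.arctan2(d[1],d[0])))
# carriage edge
c=[atz(t,*A(*q),30) for q in((388,254),(405,410),(70,288),(82,447))]
print('carriage',*c)
for a,b in((2,0),(3,1)): d=c[a]-c[b];print(np.degrees(np.arctan2(d[1],d[0])))
# grip top: depth points
z=t['z_map']
P=[bydepth(t,u,v) for u in range(135,170) for v in range(255,282) if z[v,u]>0]
P=np.array([q for q in P if 78<q[2]<94]); print('grip top',len(P),P.mean(0),P.min(0),P.max(0))
z=s['z_map']
P=[bydepth(s,u,v) for u in range(232,250) for v in range(152,175) if z[v,u]>0]
P=np.array([q for q in P if 80<q[2]<94]); print('grip top side',len(P),P.mean(0))
# tubs
for n,f,rg in(('top',t,(380,535,215,262)),('side',s,(330,420,275,400))):
    z=f['z_map'];Q=np.array([bydepth(f,u,v) for u in range(rg[0],rg[1]) for v in range(rg[2],rg[3]) if z[v,u]>0])
    Q=Q[(Q[:,2]>88)&(Q[:,2]<108)]
    for y in(-120,-239,-358):
        k=Q[abs(Q[:,1]-y)<45]; print(n,len(k),np.median(k,0),(k.min(0)+k.max(0))/2)
E
python3 - <<'E'
from h import *
t=load('top');s=load('side')
a=cv2.resize(t['frame'][180:320,360:540],None,fx=4,fy=4,interpolation=cv2.INTER_CUBIC)
b=cv2.resize(s['frame'][275:445,290:450],None,fx=3.5,fy=3.5,interpolation=cv2.INTER_CUBIC)
cv2.imwrite('pics/cc.png',a);cv2.imwrite('pics/cd.png',b)
E
```

```text
mark [495.  299.   30.4] 0.4821385869006322 [494.8 299.1  30. ] [495.4 299.5  30. ]
pin side z135 [506.5 208.3 135. ] button top [506.3 205.5 223. ] button side [507.8 208.1 223. ] cone in top [503.5 206.8 145. ]
rail [470.3 254.7  18. ] [489.1 110.   18. ] 97.41751882840353
rail [530.  259.7  18. ] [547.9 119.5  18. ] 97.28926402683875
carriage [542.9 264.9  30. ] [455.8 252.2  30. ] [521.9 441.1  30. ] [433.7 429.2  30. ]
96.78038163906942
97.13813120426553
grip top 111 [479.  416.2  85.8] [468.5 405.3  78.8] [490.4 428.6  92.8]
grip top side 54 [478.7 412.4  85.1]
top 619 [ 549.9 -118.5   98. ] [ 550.8 -119.4   96.5]
top 632 [ 550.  -237.2   97.8] [ 549.9 -238.2   96.9]
top 630 [ 549.8 -354.7   98. ] [ 551.  -356.3   97.4]
side 568 [ 547.5 -125.5   97.4] [ 548.6 -122.3   95. ]
side 692 [ 547.1 -244.    97.5] [ 548.8 -240.8   96.6]
side 849 [ 547.  -361.1   97.5] [ 547.7 -358.8   95.4]
```

View pics/cc.png

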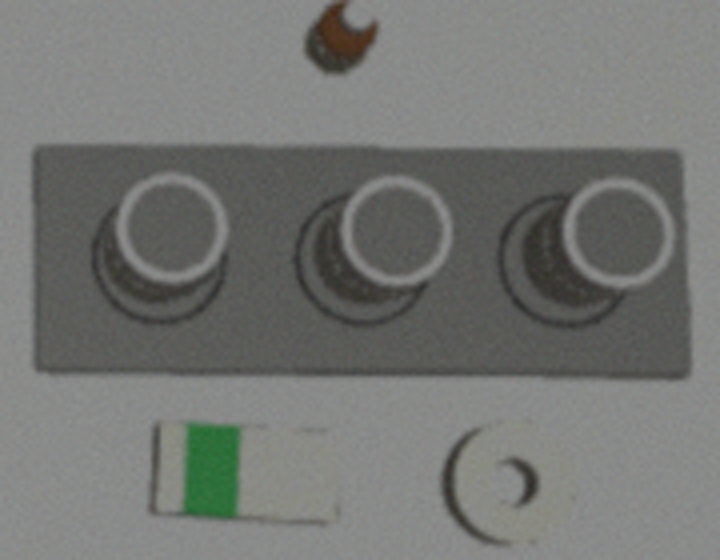

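View pics/cd.png

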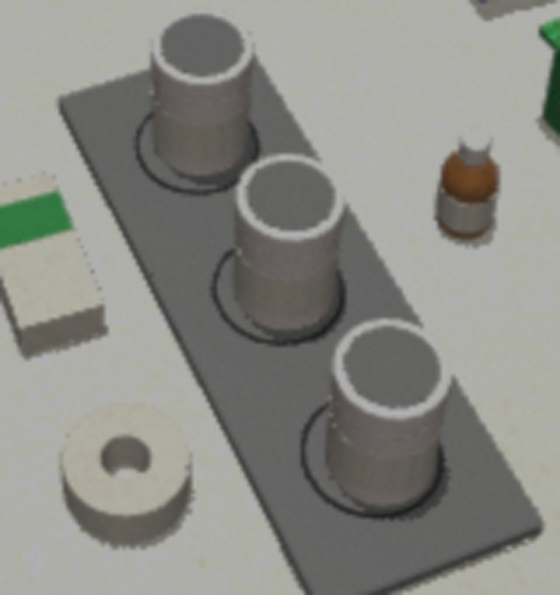

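```bash
cat >> h.py <<'E'
def inc(c,g):
    "c,g = x,y,z,yaw(deg) -> wy, tool shift"
    a=np.radians(c[3]); d=np.array(g[:3])-c[:3]
    print('wy %.4f shift %s'%(np.radians(c[3]-g[3]),np.round([d[0]*np.cos(a)+d[1]*np.sin(a),-d[2],-d[0]*np.sin(a)+d[1]*np.cos(a)],1)))
E
python3 - <<'E'
from h import *
np.set_printoptions(precision=1,suppress=True)
t=load('top');s=load('side')
A=lambda u,v:(360+(u+.5)/4-.5,180+(v+.5)/4-.5)
B=lambda u,v:(290+(u+.5)/3.5-.5,275+(v+.5)/3.5-.5)
for a,b,c in zip([(172,229),(397,231),(618,233)],[(201,47),(289,197),(390,368)],[(159,260),(361,261),(566,262)]): print('tub',*tri(t,A(*a),s,B(*b)),'place',atz(t,*A(*c),12))
print('dropper',atz(t,*A(335,55),20),atz(s,*B(466,225),0))
print('carton',[atz(t,*A(*q),28) for q in((155,422),(338,520))],'roll',atz(t,*A(515,480),30))
inc((257.737,513.999,404.776,63.37),(479.5,416,320,7.2))
E
```

```text
tub [ 549.8 -119.8   94.9] 0.6547065953821879 place [ 546.2 -123.    12. ]
tub [ 549.5 -239.3   95.1] 1.49530888927508 place [ 546.8 -237.4   12. ]
tub [ 549.5 -356.8   94.8] 1.8723308234112102 place [ 547.4 -353.5   12. ]
dropper [ 664.3 -223.6   20. ] [ 673.3 -231.7    0. ]
carton [array([ 453.1, -118. ,   28. ]), array([ 400.2, -218.1,   28. ])] roll [ 422.9 -315.6   30. ]
wy 0.9804 shift [  11.8   84.8 -242.2]
```

>>> carry_out([
  [[0, 0.98, 0], [11.8, 85, -242], 0],
  [[0, 0.98, 0], [11.8, 85, -242], 0],
  [[0, 0.98, 0], [11.8, 85, -242], 0],
  [[0, 0.98, 0], [11.8, 85, -242], 0],
  [[0, 0.98, 0], [11.8, 85, -242], 0],
  [[0, 0.98, 0], [11.8, 85, -242], 0],
  [[0, 0.98, 0], [11.8, 85, -242], 0],
  [[0, 0.98, 0], [11.8, 85, -242], 0],
  [[0, 0.98, 0], [11.8, 85, -242], 0],
  [[0, 0.98, 0], [11.8, 85, -242], 0],
], force=20)

```text
time_s: 0.93
ee_pos: [479.4, 415.9, 319.3]
ee_rot: [-90.0, 0.1, 7.4]
force: [0.5, 0.6, 0.0]
gripper_width: 91.2
```

>>> carry_out([
  [[0, 0, 0], [0, 30, 0], 0],
  [[0, 0, 0], [0, 60, 0], 0],
  [[0, 0, 0], [0, 80, 0], 0],
  [[0, 0, 0], [0, 80, 0], 0],
  [[0, 0, 0], [0, 80, 0], 1],
  [[0, 0, 0], [0, 80, 0], 1],
  [[0, 0, 0], [0, 80, 0], 1],
  [[0, 0, 0], [0, 80, 0], 1],
  [[0, 0, 0], [0, 80, 0], 1],
  [[0, 0, 0], [0, 80, 0], 1],
], force=15)

```text
time_s: 1.77
ee_pos: [479.5, 416.2, 240.7]
ee_rot: [-89.9, -0.1, 7.2]
force: [-0.2, -0.4, -0.2]
gripper_width: 54.0
```

>>> carry_out([
  [[0, 0, 0], [0, 0, 0], 1],
  [[0, 0, 0], [0, 0, 0], 1],
  [[0, 0, 0], [0, 0, 0], 1],
  [[0, 0, 0], [0, 0, 0], 1],
  [[0, 0, 0], [0, 0, 0], 1],
  [[0, 0, 0], [0, 0, 0], 1],
])

```text
time_s: 2.27
ee_pos: [478.5, 416.0, 239.7]
ee_rot: [-90.0, 0.2, 7.2]
force: [-5.4, 0.2, 2.7]
gripper_width: 21.9
```

>>> carry_out([
  [[0, 0, 0], [0, 0, -6], 1],
  [[0, 0, 0], [0, 0, -18], 1],
  [[0, 0, 0], [0, 0, -31], 1],
  [[0, 0, 0], [0, 0, -44], 1],
  [[0, 0, 0], [0, 0, -57], 1],
  [[0, 0, 0], [0, 0, -69], 1],
  [[0, 0, 0], [0, 0, -80], 1],
  [[0, 0, 0], [0, 0, -87], 1],
  [[0, 0, 0], [0, 0, -91], 1],
  [[0, 0, 0], [0, 0, -91], 1],
])

```text
time_s: 3.1
ee_pos: [490.2, 324.8, 239.6]
ee_rot: [-90.1, 0.1, 7.2]
force: [-4.7, -2.6, 3.2]
gripper_width: 22.0
```

```bash
python3 - <<'E'
from h import *
t=grab('top');s=grab('side')
a=cv2.resize(t['frame'][200:305,130:310],None,fx=4,fy=4,interpolation=cv2.INTER_CUBIC)[:300]
b=cv2.resize(s['frame'][150:250,210:340],None,fx=6,fy=6,interpolation=cv2.INTER_CUBIC)
cv2.imwrite('pics/s2.png',b)
a=cv2.resize(t['frame'][200:305,130:310],None,fx=4,fy=4,interpolation=cv2.INTER_CUBIC);cv2.imwrite('pics/t2.png',a)
E
```

```text
(no output)
```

View pics/s2.png

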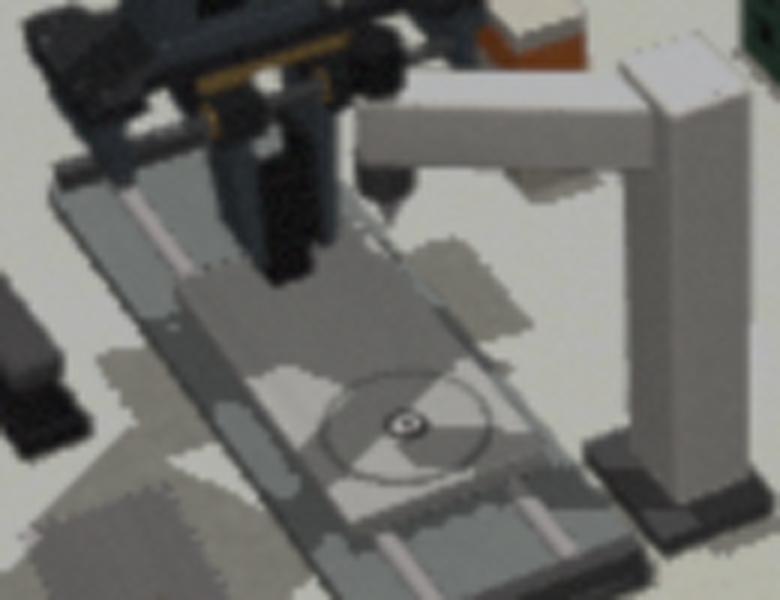

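```bash
python3 - <<'E'
from h import *
np.set_printoptions(precision=1,suppress=True)
s=load('side')
B=lambda u,v:(210+(u+.5)/6-.5,150+(v+.5)/6-.5)
m=atz(s,*B(406,425),30);print('mark',m)
for q in((388,220),(388,224)):
  p=atz(s,*B(*q),135);d=p-m;a=np.radians(7.2);print(p,'along',-d[0]*np.sin(a)+d[1]*np.cos(a),'across',d[0]*np.cos(a)+d[1]*np.sin(a))
E
```

```text
mark [507.2 208.1  30. ]
[507.3 210.3 135. ] along 2.1752644629882325 across 0.4354275802165646
[506.5 207.9 135. ] along -0.13665403322243352 across -0.6906159864654012
```

View pics/t2.png

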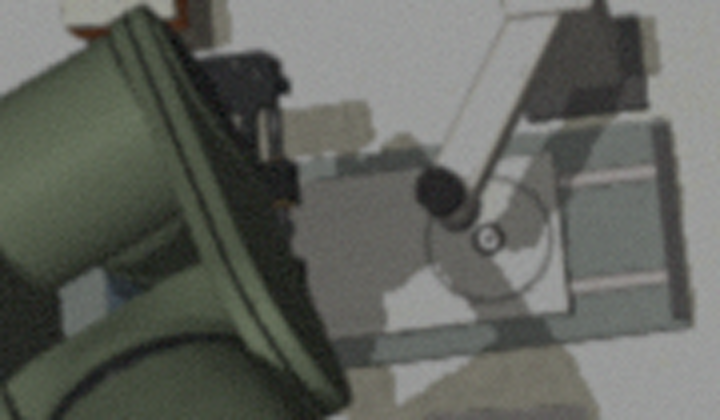

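```bash
python3 - <<'E'
from h import *
np.set_printoptions(precision=1,suppress=True)
t=load('top')
A=lambda u,v:(130+(u+.5)/4-.5,200+(v+.5)/4-.5)
m=atz(t,*A(488,239),30); print(m)
b=atz(t,*A(440,191),223);print(b)
for z in(223,170,150,135): print(z,(proj(t,[m[0],m[1],z])-[130,200]+.5)*4-.5)
print(env.state()['force'],env.state()['ee_pos'])
E
```

```text
[506.9 208.   30. ]
[505.3 205.9 223. ]
223 [435.7 187.7]
170 [451.8 203.5]
150 [457.5 209. ]
135 [461.6 213.1]
[-5.  -3.3  3.6] [490.2 325.1 239.6]
```

>>> carry_out([
  [[0, 0, 0], [0, 0, 0], 1],
  [[0, 0, 0], [0, 0, 0], 1],
  [[0, 0, 0], [0, 0, 0], 0],
  [[0, 0, 0], [0, 0, 0], 0],
  [[0, 0, 0], [0, 0, 0], 0],
  [[0, 0, 0], [0, 0, 0], 0],
  [[0, 0, 0], [0, -15, 0], 0],
  [[0, 0, 0], [0, -50, 0], 0],
  [[0, 0, 0], [0, -85, 0], 0],
  [[0, 0, 0], [0, -120, 0], 0],
])

```text
time_s: 4.03
ee_pos: [490.9, 325.8, 360.9]
ee_rot: [-90.0, 0.0, 7.2]
force: [0.5, -0.3, 0.0]
gripper_width: 72.2
```

```bash
python3 - <<'E'
from h import *
# commanded: 479.5,416 + -91 along tool z
c=(491.0,325.5,360,7.2)
inc(c,(420,325,450,7.2)); inc((420,325,450,7.2),(400,0,450,0)); inc((400,0,450,0),(549.5,-120,290,0));
E
```

```text
wy 0.0000 shift [-70.5 -90.    8.4]
wy 0.1257 shift [ -60.6    0.  -319.9]
wy 0.0000 shift [ 149.5  160.  -120. ]
```

>>> carry_out([
  [[0, 0, 0], [-35, -40, 4], 0],
  [[0, 0, 0], [-70, -75, 8], 0],
  [[0, 0, 0], [-75, -90, -20], 0],
  [[0, 0.05, 0], [-85, -90, -60], 0],
  [[0, 0.126, 0], [-95, -90, -100], 0],
  [[0, 0.126, 0], [-102, -90, -140], 0],
  [[0, 0.126, 0], [-109, -90, -180], 0],
  [[0, 0.126, 0], [-116, -90, -220], 0],
  [[0, 0.126, 0], [-123, -90, -260], 0],
  [[0, 0.126, 0], [-131, -90, -300], 0],
])

```text
time_s: 4.87
ee_pos: [398.0, 10.0, 450.1]
ee_rot: [-90.0, -0.1, 0.0]
force: [0.9, -0.6, -0.3]
gripper_width: 91.1
```

```bash
python3 - <<'E'
from h import *
a=np.radians(7.2);x=491+(-131*np.cos(a)+300*np.sin(a));y=325.5+(-131*np.sin(a)-300*np.cos(a)); print(x,y)
print(env.state()['ee_pos'],env.state()['ee_rot'])
inc((x,y,450,7.2-np.degrees(.126)),(549.5,-119.8,290,0))
s=grab('side');b=cv2.resize(s['frame'][150:250,210:340],None,fx=6,fy=6,interpolation=cv2.INTER_CUBIC)
cv2.imwrite('pics/s3.png',b)
E
```

```text
398.6329441970947 11.446936008732791
[398.02013547   9.95822012 450.11346117] [-9.00144786e+01 -1.11009560e-01  3.59931562e-02]
wy -0.0003 shift [ 150.9  160.  -131.2]
```

View pics/s3.png

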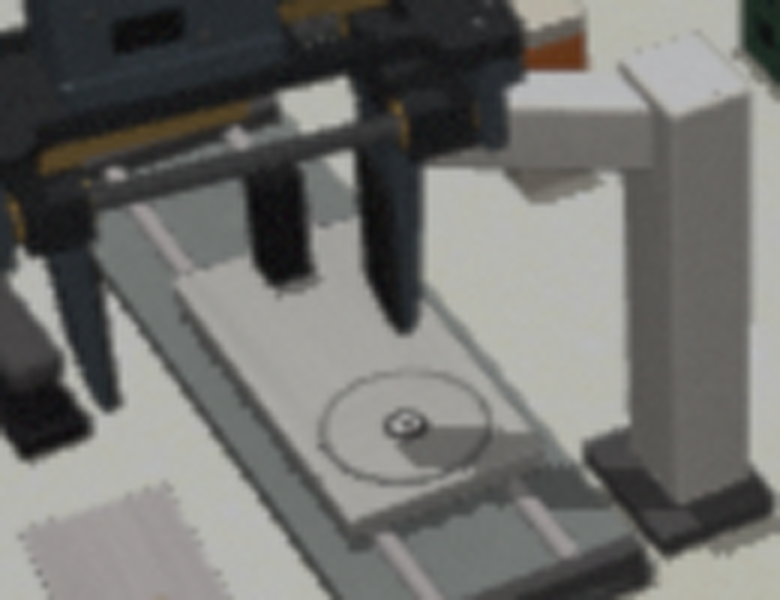

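>>> carry_out([
  [[0, 0, 0], [25, 20, -22], 0],
  [[0, 0, 0], [50, 40, -44], 0],
  [[0, 0, 0], [75, 60, -66], 0],
  [[0, 0, 0], [100, 80, -88], 0],
  [[0, 0, 0], [126, 100, -110], 0],
  [[0, 0, 0], [151, 120, -131], 0],
  [[0, 0, 0], [151, 120, -131], 0],
  [[0, 0, 0], [151, 140, -131], 0],
  [[0, 0, 0], [151, 170, -131], 0],
  [[0, 0, 0], [151, 200, -131], 0],
])

```text
time_s: 5.75
ee_pos: [550.0, -119.1, 249.7]
ee_rot: [-90.0, -0.2, -0.0]
force: [-1.0, -0.6, -0.9]
gripper_width: 91.4
```

>>> carry_out([
  [[0, 0, 0], [0, 15, 0], 0],
  [[0, 0, 0], [0, 23, 0], 0],
  [[0, 0, 0], [0, 23, 0], 0.2],
  [[0, 0, 0], [0, 23, 0], 1],
  [[0, 0, 0], [0, 23, 0], 1],
  [[0, 0, 0], [0, 23, 0], 1],
  [[0, 0, 0], [0, 23, 0], 1],
  [[0, 0, 0], [0, 23, 0], 1],
  [[0, 0, 0], [0, 23, 0], 1],
  [[0, 0, 0], [0, 23, 0], 1],
], force=20)

```text
time_s: 6.58
ee_pos: [549.7, -119.3, 227.9]
ee_rot: [-90.0, -0.1, -0.0]
force: [-1.9, 0.1, 5.8]
gripper_width: 59.6
```

>>> carry_out([
  [[0, 0, 0], [0, -10, 0], 1],
  [[0, 0, 0], [0, -25, 0], 1],
  [[0, 0, 0], [0, -40, 0], 1],
  [[0, 0, 0], [0, -45, 0], 1],
  [[0, 0, 0], [0, -45, 0], 1],
  [[0, 0, 0], [0, -45, 0], 1],
  [[0, 0, 0], [0, -45, 0], 1],
  [[0, 0, 0], [0, -45, 0], 1],
  [[0, 0, 0], [0, -45, 0], 1],
  [[0, 0, 0], [0, -45, 0], 1],
])

```text
time_s: 7.42
ee_pos: [549.5, -119.3, 271.2]
ee_rot: [-90.0, 0.1, 0.0]
force: [0.1, -0.3, -0.9]
gripper_width: 59.3
```

>>> carry_out([
  [[0, 0, 0], [0, 0, 0], 1],
  [[0, 0, 0], [0, 0, 0], 1],
  [[0, 0, 0], [0, 0, 0], 1],
])

```text
time_s: 7.67
ee_pos: [549.5, -119.3, 271.6]
ee_rot: [-90.0, 0.0, 0.0]
force: [-0.1, -0.2, -0.7]
gripper_width: 59.3
```

>>> carry_out([
  [[0, 0, 0], [0, 0, 0], 1],
])

```text
time_s: 7.75
ee_pos: [549.5, -119.3, 271.7]
ee_rot: [-90.0, -0.0, 0.0]
force: [-0.5, 0.3, -1.5]
gripper_width: 59.3
```

```bash
python3 - <<'E'
from h import *
s=grab('side')
z=s['z_map'];Q=np.array([bydepth(s,u,v) for u in range(280,450) for v in range(200,420) if z[v,u]>0])
for y in(-120,-239,-357):
    k=Q[(abs(Q[:,1]-y)<28)&(abs(Q[:,0]-549)<20)&(Q[:,2]<160)]; print(y,len(k),np.percentile(k[:,2],[1,5,50,95,99]))
cv2.imwrite('pics/s4.png',cv2.resize(s['frame'][200:440,260:460],None,fx=2.5,fy=2.5))
F=[]
for i in range(6): grab('top'); F.append(env.state()['force'])
print(np.mean(F,0),np.std(F,0))
E
```

```text
-120 801 [  9.26620422  11.20489218  89.36609212 143.67192801 145.23252537]
-239 718 [ 12.84931054  19.40083033  96.76052219 100.25372115 101.01826223]
-357 818 [ 12.2556361   20.73295578  96.93392159 100.24139246 101.38284922]
[-0.11524215 -0.19229443 -1.54299229] [0.23058811 0.53300697 0.34709419]
```

View pics/s4.png

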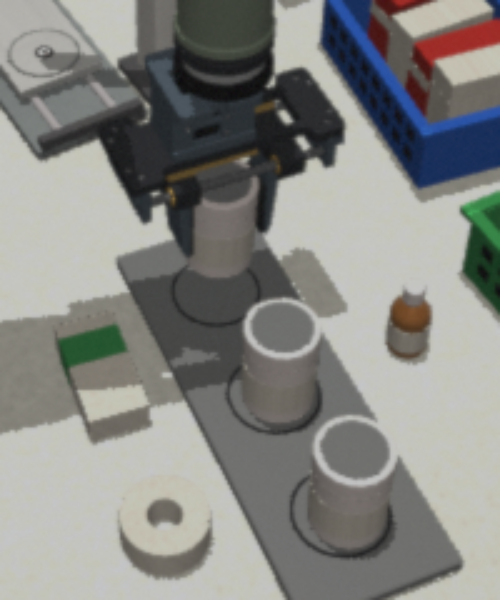

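>>> carry_out([
  [[0, 0, 0], [0, 15, 0], 1],
  [[0, 0, 0], [0, 30, 0], 1],
  [[0, 0, 0], [0, 39, 0], 1],
  [[0, 0, 0], [0, 43, 0], 1],
  [[0, 0, 0], [0, 45, 0], 1],
  [[0, 0, 0], [0, 45, 0], 1],
  [[0, 0, 0], [0, 45, 0], 1],
  [[0, 0, 0], [0, 45, 0], 1],
  [[0, 0, 0], [0, 45, 0], 0],
  [[0, 0, 0], [0, 45, 0], 0],
])

```text
time_s: 8.93
ee_pos: [549.9, -119.4, 227.0]
ee_rot: [-90.0, -0.1, -0.0]
force: [1.4, 1.0, -0.1]
gripper_width: 69.9
```

>>> carry_out([
  [[0, 0, 0], [0, 0, 0], 0],
  [[0, 0, 0], [0, 0, 0], 0],
  [[0, 0, 0], [0, 0, 0], 0],
  [[0, 0, 0], [0, 0, 0], 0],
  [[0, 0, 0], [0, -10, 0], 0],
  [[0, 0, 0], [0, -35, 0], 0],
  [[0, 0, 0], [0, -70, 0], 0],
  [[0, 0, 0], [0, -103, 0], 0],
  [[0, 0, 0], [0, -103, 0], 0],
  [[0, 0, 0], [0, -103, 0], 0],
])

```text
time_s: 9.77
ee_pos: [549.9, -119.4, 332.5]
ee_rot: [-90.1, -0.3, 0.0]
force: [-0.3, 0.0, -0.3]
gripper_width: 91.2
```

Next tub: shift −119.5 along tool z, then down 103.

>>> carry_out([
  [[0, 0, 0], [0, 0, -30], 0],
  [[0, 0, 0], [0, 0, -60], 0],
  [[0, 0, 0], [0, 0, -90], 0],
  [[0, 0, 0], [0, 0, -119.5], 0],
  [[0, 0, 0], [0, 0, -119.5], 0],
  [[0, 0, 0], [0, 25, -119.5], 0],
  [[0, 0, 0], [0, 55, -119.5], 0],
  [[0, 0, 0], [0, 85, -119.5], 0],
  [[0, 0, 0], [0, 103, -119.5], 0],
  [[0, 0, 0], [0, 103, -119.5], 0],
])

```text
time_s: 10.6
ee_pos: [547.5, -237.5, 221.4]
ee_rot: [-89.7, 0.6, 0.0]
force: [-1.0, 0.2, 0.4]
gripper_width: 91.1
```

>>> carry_out([
  [[0, 0, 0], [0, 0, 0], 0.2],
  [[0, 0, 0], [0, 0, 0], 1],
  [[0, 0, 0], [0, 0, 0], 1],
  [[0, 0, 0], [0, 0, 0], 1],
  [[0, 0, 0], [0, 0, 0], 1],
  [[0, 0, 0], [0, 0, 0], 1],
  [[0, 0, 0], [0, 0, 0], 1],
  [[0, 0, 0], [0, 0, 0], 1],
])

```text
time_s: 11.27
ee_pos: [549.3, -238.8, 227.8]
ee_rot: [-90.0, -0.0, 0.0]
force: [-3.5, -0.0, 6.5]
gripper_width: 59.4
```

>>> carry_out([
  [[0, 0, 0], [0, -10, 0], 1],
  [[0, 0, 0], [0, -25, 0], 1],
  [[0, 0, 0], [0, -40, 0], 1],
  [[0, 0, 0], [0, -45, 0], 1],
  [[0, 0, 0], [0, -45, 0], 1],
  [[0, 0, 0], [0, -45, 0], 1],
  [[0, 0, 0], [0, -45, 0], 1],
  [[0, 0, 0], [0, -45, 0], 1],
  [[0, 0, 0], [0, -45, 0], 1],
  [[0, 0, 0], [0, -45, 0], 1],
])

```text
time_s: 12.1
ee_pos: [549.5, -238.7, 271.1]
ee_rot: [-90.0, 0.1, -0.0]
force: [-0.5, -0.1, -3.3]
gripper_width: 59.6
```

```bash
cat > w.py <<'E'
from h import *
F=[]
for i in range(8): grab('side'); F.append(env.state()['force'])
s=load('side')
print(np.mean(F,0),np.std(F,0),env.state()['gripper_width'])
z=s['z_map'];Q=np.array([bydepth(s,u,v) for u in range(280,450) for v in range(200,420) if z[v,u]>0])
for y in(-120,-239,-357):
    k=Q[(abs(Q[:,1]-y)<28)&(abs(Q[:,0]-549)<20)&(Q[:,2]<160)]; print(y,len(k),np.percentile(k[:,2],[1,5,50,95,99]))
E
python3 w.py
```

```text
[-0.19302539 -0.27686931 -3.63059064] [0.4538963  0.48291074 0.62540661] 59.614340305502836
-120 116 [ 93.63634594  94.7666285   97.76742971 100.50734939 101.46544052]
-239 827 [  9.26762128  11.28877315  88.33116803 143.27742205 144.69779754]
-357 818 [ 12.11833507  21.52603577  96.89888901 100.27520791 101.35792912]
```

>>> carry_out([
  [[0, 0, 0], [0, 15, 0], 1],
  [[0, 0, 0], [0, 30, 0], 1],
  [[0, 0, 0], [0, 39, 0], 1],
  [[0, 0, 0], [0, 43, 0], 1],
  [[0, 0, 0], [0, 45, 0], 1],
  [[0, 0, 0], [0, 45, 0], 1],
  [[0, 0, 0], [0, 45, 0], 1],
  [[0, 0, 0], [0, 45, 0], 1],
  [[0, 0, 0], [0, 45, 0], 0],
  [[0, 0, 0], [0, 45, 0], 0],
])

```text
time_s: 13.33
ee_pos: [550.1, -239.0, 227.2]
ee_rot: [-90.0, -0.1, -0.0]
force: [-0.1, 0.4, -0.5]
gripper_width: 69.7
```

>>> carry_out([
  [[0, 0, 0], [0, 0, 0], 0],
  [[0, 0, 0], [0, 0, 0], 0],
  [[0, 0, 0], [0, 0, 0], 0],
  [[0, 0, 0], [0, 0, 0], 0],
  [[0, 0, 0], [0, -10, 0], 0],
  [[0, 0, 0], [0, -35, 0], 0],
  [[0, 0, 0], [0, -70, 0], 0],
  [[0, 0, 0], [0, -103, 0], 0],
  [[0, 0, 0], [0, -103, 0], 0],
  [[0, 0, 0], [0, -103, 0], 0],
])

```text
time_s: 14.17
ee_pos: [549.9, -238.9, 332.8]
ee_rot: [-90.1, -0.3, -0.0]
force: [0.3, 0.4, 0.1]
gripper_width: 91.4
```

>>> carry_out([
  [[0, 0, 0], [0, 0, -30], 0],
  [[0, 0, 0], [0, 0, -60], 0],
  [[0, 0, 0], [0, 0, -90], 0],
  [[0, 0, 0], [0, 0, -117.5], 0],
  [[0, 0, 0], [0, 0, -117.5], 0],
  [[0, 0, 0], [0, 25, -117.5], 0],
  [[0, 0, 0], [0, 55, -117.5], 0],
  [[0, 0, 0], [0, 85, -117.5], 0],
  [[0, 0, 0], [0, 103, -117.5], 0],
  [[0, 0, 0], [0, 103, -117.5], 0],
])

```text
time_s: 15.0
ee_pos: [547.7, -354.7, 220.8]
ee_rot: [-89.6, 0.6, 0.0]
force: [-0.6, 0.7, -0.4]
gripper_width: 91.1
```

>>> carry_out([
  [[0, 0, 0], [0, 0, 0], 0.2],
  [[0, 0, 0], [0, 0, 0], 1],
  [[0, 0, 0], [0, 0, 0], 1],
  [[0, 0, 0], [0, 0, 0], 1],
  [[0, 0, 0], [0, 0, 0], 1],
  [[0, 0, 0], [0, 0, 0], 1],
  [[0, 0, 0], [0, 0, 0], 1],
  [[0, 0, 0], [0, 0, 0], 1],
])

```text
time_s: 15.67
ee_pos: [549.6, -356.4, 227.9]
ee_rot: [-90.0, -0.1, -0.0]
force: [-1.8, 0.1, 6.5]
gripper_width: 59.3
```

>>> carry_out([
  [[0, 0, 0], [0, -10, 0], 1],
  [[0, 0, 0], [0, -25, 0], 1],
  [[0, 0, 0], [0, -40, 0], 1],
  [[0, 0, 0], [0, -45, 0], 1],
  [[0, 0, 0], [0, -45, 0], 1],
  [[0, 0, 0], [0, -45, 0], 1],
  [[0, 0, 0], [0, -45, 0], 1],
  [[0, 0, 0], [0, -45, 0], 1],
  [[0, 0, 0], [0, -45, 0], 1],
  [[0, 0, 0], [0, -45, 0], 1],
])

```text
time_s: 16.5
ee_pos: [549.5, -356.2, 271.0]
ee_rot: [-90.0, 0.1, 0.0]
force: [-0.5, -0.7, -1.0]
gripper_width: 59.6
```

```bash
python3 w.py
```

```text
[ 0.09738357  0.14756781 -1.63433611] [0.35105566 0.63528995 0.28038854] 59.735918961856605
-120 676 [ 11.78354297  18.19351207  95.75251016 100.29219372 101.35581093]
-239 252 [ 94.29980702  94.97326175  97.77304791 100.39566699 101.44093538]
-357 858 [ 10.1725767   11.48279926  86.26683889 143.30229869 144.77482535]
```

Right is light (1.6 N); the middle tub is the full one. Put the right one back and return to the middle.

>>> carry_out([
  [[0, 0, 0], [0, 15, 0], 1],
  [[0, 0, 0], [0, 30, 0], 1],
  [[0, 0, 0], [0, 39, 0], 1],
  [[0, 0, 0], [0, 43, 0], 1],
  [[0, 0, 0], [0, 45, 0], 1],
  [[0, 0, 0], [0, 45, 0], 1],
  [[0, 0, 0], [0, 45, 0], 1],
  [[0, 0, 0], [0, 45, 0], 1],
  [[0, 0, 0], [0, 45, 0], 0],
  [[0, 0, 0], [0, 45, 0], 0],
])

```text
time_s: 17.73
ee_pos: [549.9, -356.4, 226.9]
ee_rot: [-90.0, -0.1, -0.0]
force: [-0.1, -0.5, -0.1]
gripper_width: 70.0
```

>>> carry_out([
  [[0, 0, 0], [0, 0, 0], 0],
  [[0, 0, 0], [0, 0, 0], 0],
  [[0, 0, 0], [0, 0, 0], 0],
  [[0, 0, 0], [0, 0, 0], 0],
  [[0, 0, 0], [0, -10, 0], 0],
  [[0, 0, 0], [0, -35, 0], 0],
  [[0, 0, 0], [0, -70, 0], 0],
  [[0, 0, 0], [0, -103, 0], 0],
  [[0, 0, 0], [0, -103, 0], 0],
  [[0, 0, 0], [0, -103, 0], 0],
])

```text
time_s: 18.57
ee_pos: [549.9, -356.5, 333.2]
ee_rot: [-90.2, -0.3, 0.0]
force: [-0.3, -0.3, -1.3]
gripper_width: 91.5
```

>>> carry_out([
  [[0, 0, 0], [0, 0, 30], 0],
  [[0, 0, 0], [0, 0, 60], 0],
  [[0, 0, 0], [0, 0, 90], 0],
  [[0, 0, 0], [0, 0, 117.5], 0],
  [[0, 0, 0], [0, 0, 117.5], 0],
  [[0, 0, 0], [0, 25, 117.5], 0],
  [[0, 0, 0], [0, 55, 117.5], 0],
  [[0, 0, 0], [0, 85, 117.5], 0],
  [[0, 0, 0], [0, 103, 117.5], 0],
  [[0, 0, 0], [0, 103, 117.5], 0],
])

```text
time_s: 19.4
ee_pos: [547.7, -238.3, 221.7]
ee_rot: [-89.7, 0.6, -0.0]
force: [-0.6, 0.1, -0.3]
gripper_width: 91.2
```

>>> carry_out([
  [[0, 0, 0], [0, 0, 0], 0.2],
  [[0, 0, 0], [0, 0, 0], 1],
  [[0, 0, 0], [0, 0, 0], 1],
  [[0, 0, 0], [0, 0, 0], 1],
  [[0, 0, 0], [0, 0, 0], 1],
  [[0, 0, 0], [0, 0, 0], 1],
  [[0, 0, 0], [0, 0, 0], 1],
  [[0, 0, 0], [0, 0, 0], 1],
], force=25)

```text
time_s: 20.07
ee_pos: [549.4, -238.9, 227.9]
ee_rot: [-90.0, -0.0, 0.0]
force: [-3.2, -0.1, 5.9]
gripper_width: 59.3
```

>>> carry_out([
  [[0, 0, 0], [0, -12, 0], 1],
  [[0, 0, 0], [0, -32, 0], 1],
  [[0, 0, 0], [0, -54, 0], 1],
  [[0, 0, 0], [0, -76, 0], 1],
  [[0, 0, 0], [0, -98, 0], 1],
  [[0, 0, 0], [0, -120, 0], 1],
  [[0, 0, 0], [0, -142, 0], 1],
  [[0, 0, 0], [0, -158, 0], 1],
  [[0, 0, 0], [0, -168, 0], 1],
  [[0, 0, 0], [0, -170, 0], 1],
])

```text
time_s: 20.9
ee_pos: [549.7, -238.8, 398.2]
ee_rot: [-90.1, -0.2, -0.0]
force: [-0.3, -0.4, -3.5]
gripper_width: 59.4
```

>>> carry_out([
  [[0, 0, 0], [0, 0, 0], 1],
  [[0, 0, 0], [0, 0, 0], 1],
  [[0, 0, 0], [0, 0, 0], 1],
  [[0, 0, 0], [0, 0, 0], 1],
  [[0, 0, 0], [0, 0, 0], 1],
  [[0, 0, 0], [0, 0, 0], 1],
  [[0, 0, 0], [0, 0, 0], 1],
  [[0, 0, 0], [0, 0, 0], 1],
])

```text
time_s: 21.57
ee_pos: [549.5, -238.8, 396.6]
ee_rot: [-90.0, 0.0, 0.0]
force: [0.2, 0.7, -3.8]
gripper_width: 59.4
```

```bash
python3 w.py; python3 - <<'E'
from h import *
s=load('side'); cv2.imwrite('pics/s5.png',s['frame'])
np.set_printoptions(precision=1,suppress=True)
z=s['z_map'];Q=np.array([bydepth(s,u,v) for u in range(280,450) for v in range(150,420) if z[v,u]>0])
for y in(-120,-357):
    k=Q[(abs(Q[:,1]-y)<45)&(abs(Q[:,0]-549)<50)&(Q[:,2]<108)&(Q[:,2]>88)]; print(y,len(k),np.median(k,0),k.min(0),k.max(0))
E
```

```text
[-0.04519695  0.31722135 -3.62132698] [0.35718664 0.29186182 0.58425864] 59.198070696896686
-120 503 [ 11.40354195  14.91690336  86.19694673  99.69828479 101.18666088]
-239 470 [ 8.96024209  9.85339933 13.39664624 16.42888686 17.74188695]
-357 864 [ 11.8898487   19.85202511  96.86354247 100.27142148 101.81319793]
-120 357 [ 538.  -128.9   97.3] [ 519.5 -151.7   88. ] [566.6 -93.9 102.1]
-357 847 [ 547.1 -360.8   97.6] [ 518.7 -388.6   88.2] [ 578.2 -327.2  103.1]
```

View pics/s5.png

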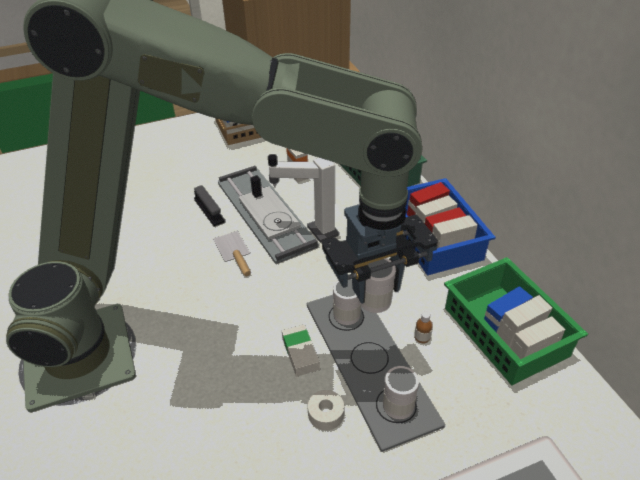

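```bash
python3 -c "
from workcell import env
print(env.job_done())"
```

```text
the job is handed in; nothing more can be done
None
```

I lined up the carriage, hefted the three tubs from left to right, and handed the job in at about 22 s with the full tub, the middle one, held up. No verdict was reported.

**Carriage:** I slid it 91 mm by its grip. Measured at the pin, the spot is about 0–2 mm off in the side view and about 2–3 mm off in the top view. That is a 1–3 mm disagreement between the views, but both are inside the 6 mm limit. The spot had not moved after I let go of the grip, and it looked the same in the last picture, where I did not measure it again.

**Weights:** Left felt about 1.5 N, middle 3.6 N and right 1.6 N. Each tub was put back on its own place before I went on to the next.

**Last checks:**
- **Full tub:** It is held upright with its underside about 180 mm above the counter, worked out from the arm's lift. The wrist force reads a steady 3.6 N, and the grip is 25 N.
- **Light tubs:** Both stand on their places. The gripper partly hid the left tub in the last picture, so its final position was not measured cleanly; the right tub had not measurably moved.
- **Other things:** Nothing on the counter looked disturbed, and no check failed.

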